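# Ready the tube carrier for transport

## Task

Ready the carrier that holds the sample tubes to be carried off: swing its carry handle up until it clicks upright and stays there, then let go of it. Leave the handle of the empty carrier as it is.

Things in the scene. Friction and masses are not known exactly. Their poses are not given: they have to be found in the camera images.
- carrier: Loaded tube carrier: white block 90 x 150 x 50 mm (x, y, z), yaw within 0.6 rad, with 8 upright white-capped tubes, tops at 100 mm. Stands fast, does not move. Origin: centre of underside, on the bench; z up. A U-shaped handle of 8 mm rod turns about the carrier's y on pivots at x 0, y +-83, z 60 mm; it starts folded out beyond the -x side, towards the robot; cross bar 120 mm from the pivots.
- carrier_handle (a joint): Angle of the loaded carrier's handle, rad: 0 level, pointing to the carrier's -x; grows as it swings up; 1.57 upright, its end stop. Starts at 0 to 0.5. A stiff hinge (1 to 2 N at the grip): it stays where left. From about 1.15 to 1.37 a spring catch takes 4 to 10 N at the grip to pass; past 1.42 the catch drives it to 1.57 and holds it.
- carrier_grip (a point): Centre of the grey sleeve (18 mm diameter, 90 mm long, along the carrier's y) on the cross bar of the loaded carrier's handle. It moves on a 120 mm arc about the pivot line, 60 to 118 mm above the bench at the start, 180 mm when upright; at least 50 mm free between sleeve and block at the start. Its axes turn with the handle: x towards the pivots, y along the sleeve.
- spare_grip (a point): Centre of the same sleeve on the empty carrier's handle. That carrier is the same block and handle, with empty holes in place of tubes, standing on the other side, right or left. This handle is to be left as it is.

How it is judged:
By the outcome, as a careful person would: the job done as asked, in the order asked, and still so for the second after the job is handed in, with the robot touching nothing.
It also fails if it takes over 34 s, if anything falls off the work surface, if the arm or the gripper's body presses on something with over 40 N, if the wrist force passes 120 N, or if a joint passes its speed limit or range.

## Robot

A 7-joint arm with a two-finger parallel gripper is mounted at the origin on the work surface. World frame = base frame: x ahead of the robot, y to its left, z up, the work surface at z = 0. Lengths are in mm, angles in rad, forces in N, time in s.
With the tool pointing down it reaches from about 425 to 875 mm from the base axis. Payload 9.9 kg.
Tool frame: the origin (TCP) lies at the very end of the fingers, on their centre line; the grasp point (between the pads) lies 19 mm behind it; z points along the fingers, y is the line along which they close (so a half turn about z gives the same grasp; the last joint's range is limited). The gripper opens to 85 mm and grips with 20 to 120 N. Pads are 22 mm wide; open, the fingers measure 114 mm over their backs; the gripper's body (76 mm by 85 mm) begins 54 mm behind the grasp point. The pads swing forward as they close: fully open they stand 13 mm farther back than shut.
Start: joints at [-1.317, 0.576, 0.025, 1.437, -0.015, 1.129, -0.057], TCP at [223.696, 636.859, 231.289] pointing down, gripper open.
Joint ranges: [-2.76, 2.76], [-0.34, 2.15], [-1.52, 1.57], [0.19, 2.46], [-1.09, 4.23], [0.17, 1.99], [-2.82, 2.82]. Speed limits (rad/s): [2.22, 2.22, 3.01, 3.01, 3.14, 3.14, 3.14].

## Interface

Orientations are given as a unit quaternion [x, y, z, w].
In Python, from station import observe, capture, camera_params, close_job gives the robot as it stands.
- The arm moves only by the tool play_rows, never from a script. Its argument "motion" is a list of rows, each a list of 7 numbers: the turn, a rotation vector about the tool's x, y, z in shares of 120 degrees (1.0 is 120 degrees), then the shift along the tool's x, y, z in fractions of the full range, 1 being 1000 mm, then the opening, from 0 (shut) to 1 (fully open). In form: [[ax, ay, az, dx, dy, dz, jaw], ...]. A call has 1 to 5 rows; each row is the pose to reach, as a shift and turn from the pose commanded when the call began, along the tool's axes at that moment; what a row does not reach only later rows make up. A row lasts 1/8 s, in which the tool goes at most 62.5 mm and 10.7 degrees, less where a joint would pass 70% of its speed; a pose out of reach is approached as far as the arm can. Shift and turn numbers lie between -1 and 1, and a call with a number outside is refused. A call with a gripper value outside its range is refused whole. The fingers move at their own pace and stop on an object; "squeeze" is the grip in N (left out, the last holds). Time passes only in rows, so rows that repeat a pose let the fingers close. It gives the time, the measured TCP pose, the force, the opening and the grip force at its end, in the units of the state.
- observe(): the state, without advancing time (a new reading comes with each control period).
- capture(name): name is "side" or "top" or "wrist"; returns the picture (384x512x3 uint8, red, green, blue); there is no depth.
- camera_params(name): a dict with "fx", "fy", "cx", "cy" (pixels), "dist_coeffs" ([k1, k2, p1, p2, k3] as OpenCV has them; the pictures are not rectified), "pose" (4x4, takes a point from camera to world coordinates); the wrist camera has in their place "mount" (4x4, takes a point from camera to tool coordinates, whose origin is the TCP and whose axes are the flange's). Camera axes: x right, y up, looking along -z (the intrinsics and any distortion apply to the point x, -y, -z); pixel columns grow to the right and rows downward; lengths in mm; the calibration is good to about 2 mm. A picture is of the moment at which its call begins: read the wrist's pose just before it. camera_params takes no time and is no camera call.
- close_job(): hands the job in; it is judged then, once.
The state is a dict: "time": time; "q": joint angles; "qvel": joint speeds; "tau": joint torques, N m; "position": TCP position; "ee_rot": TCP orientation; "wrist_force": force on the tool from outside, world axes, zero at the start; "ft_torque": the same for the moment, N m; "opening": finger opening in mm; "finger_force": force on a finger pad.
Only numpy, scipy, OpenCV 4.12 (cv2) and the standard library are available. Lean on these libraries where they do the work, as an engineer would, in place of code of your own. Each camera call takes 0.05 s, during which the arm holds its last target. There are 200 camera calls.

## Working session

There is one attempt and no reset: what is moved stays moved. The work goes in short steps, Python scripts to look and compute and a tool call to move; the robot and the scene stay as the last step left them, time stands still between calls to the robot, and variables do not carry over. Pictures are saved under pics/ and viewed, at most 10 in all, crops included, and the job is handed in when it is done.

Besides the shell and the picture viewer there is one more tool, called after ">>>" by a JSON object that holds its "name" and its "arguments". play_rows: Moves the arm, as the interface text tells. Its arguments: {"type":"object","properties":{"motion":{"type":"array"},"squeeze":{"type":"number"}},"required":["motion"]}

```bash
mkdir -p pics; python3 - <<'E'
from station import *
import cv2
for n in("top","side"):
    cv2.imwrite(f"pics/{n}0.png",capture(n)[:,:,::-1])
    p=camera_params(n); print(n,p)
s=observe(); print(s["time"],s["position"],s["ee_rot"],s["opening"])
E
```

```text
top {'fx': 446.8839333637808, 'fy': 446.8839333637808, 'cx': 260.04026919296933, 'cy': 192.0072324559066, 'dist_coeffs': array([-0.13432232,  0.        ,  0.        ,  0.        ,  0.        ]), 'pose': array([[ 2.31265982e-02,  9.98300822e-01, -5.34848482e-02,
         4.79247822e+02],
       [-9.99725109e-01,  2.32996409e-02,  2.61400680e-03,
        -1.90402897e+01],
       [ 3.85574290e-03,  5.34096926e-02,  9.98565240e-01,
         1.27929086e+03],
       [ 0.00000000e+00,  0.00000000e+00,  0.00000000e+00,
         1.00000000e+00]])}
side {'fx': 384.9783767967729, 'fy': 384.9783767967729, 'cx': 254.16849185104334, 'cy': 194.1575710294814, 'dist_coeffs': array([-0.07916379,  0.        ,  0.        ,  0.        ,  0.        ]), 'pose': array([[ 9.78468639e-01,  1.16678718e-01, -1.70250400e-01,
         3.93743942e+02],
       [-2.06331150e-01,  5.32367440e-01, -8.20982561e-01,
        -8.22644341e+02],
       [-5.15542271e-03,  8.38433650e-01,  5.44979298e-01,
         6.05007758e+02],
       [ 0.00000000e+00,  0.00000000e+00,  0.00000000e+00,
         1.00000000e+00]])}
0.1 [223.55306735 636.48108872 230.54594861] [ 1.68077821e-01  9.85773458e-01 -7.26786540e-04 -8.68898673e-05] 85.37615625545503
```

View pics/top0.png

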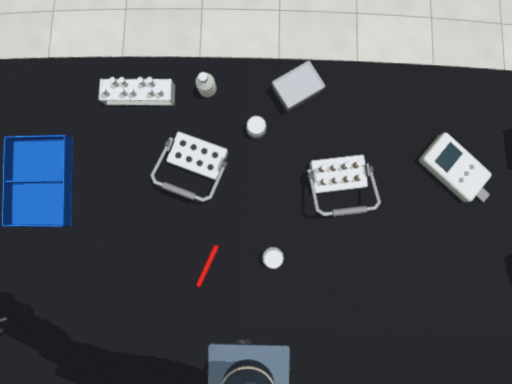

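View pics/side0.png

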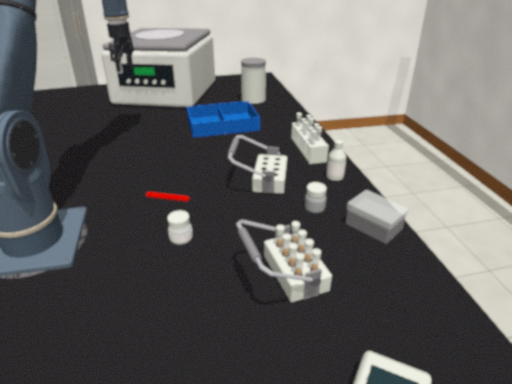

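The loaded carrier (tubes) is the right one: block near top-image (339,174), sleeve near (350,211). In the side image the sleeve is near (248,245). The empty carrier is at the left (197,156). I'll enlarge both views to get accurate pixels.

```bash
python3 - <<'E'
import cv2,numpy as np
a=cv2.imread("pics/top0.png")[140:230,290:400]; b=cv2.imread("pics/side0.png")[205:305,225:335]
a=cv2.resize(a,None,fx=5,fy=5,interpolation=cv2.INTER_CUBIC);cv2.imwrite("pics/topc.png",a)
b=cv2.resize(b,None,fx=5,fy=5,interpolation=cv2.INTER_CUBIC);cv2.imwrite("pics/sidec.png",b)
E
```

```text
(no output)
```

View pics/topc.png

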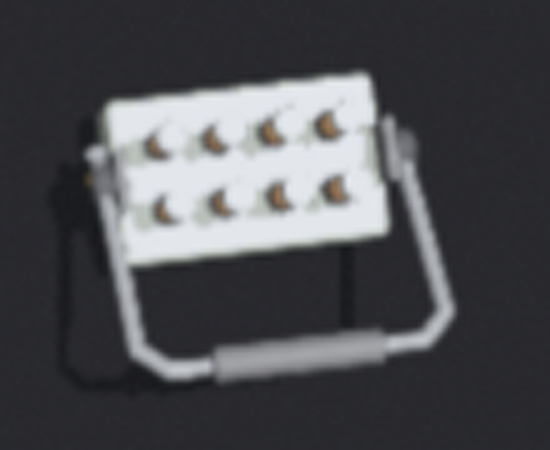

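View pics/sidec.png

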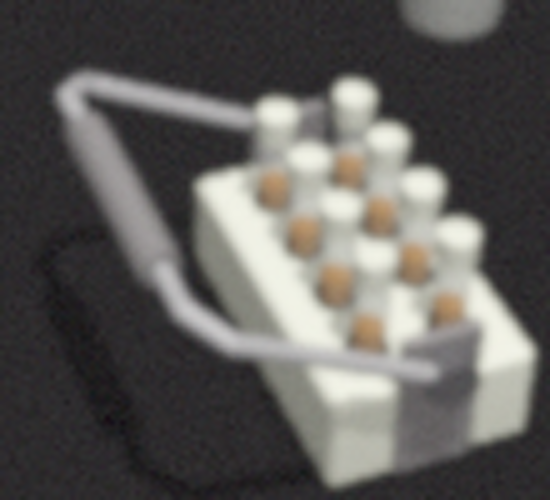

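Top crop: the sleeve ends are at (215,363) and (384,347), and the block's top corners at (108,103), (370,73), (388,235) and (130,265). Side crop: sleeve ends at (85,122) and (160,270), block corners at (198,185), (330,402) and (537,350), with the bottom corner at (333,487). Next I'll fit the pose and the handle angle.

```bash
cat > h.py <<'E'
import cv2,numpy as np
from scipy.optimize import least_squares
from scipy.spatial.transform import Rotation as R
from station import *
def proj(P,p):
    T=np.linalg.inv(p["pose"]); c=(np.asarray(P)@T[:3,:3].T+T[:3,3])*[1,-1,-1]
    K=np.array([[p["fx"],0,p["cx"]],[0,p["fy"],p["cy"]],[0,0,1]])
    return cv2.projectPoints(c,np.zeros(3),np.zeros(3),K,p["dist_coeffs"])[0][:,0]
def local(th): 
    g=[-120*np.cos(th),0,60+120*np.sin(th)]
    return np.array([[g[0],45,g[2]],[g[0],-45,g[2]],[45,75,50],[45,-75,50],[-45,-75,50],[-45,75,50],[-45,-75,0],[0,-83,60]])
def world(v,L): return R.from_euler("z",v[2]).apply(L)+[v[0],v[1],0]
E
python3 - <<'E'
from h import *
f=lambda a,o:np.array(o)+(np.array(a)+.5)/5-.5
top=f([(215,363),(384,347),(108,103),(370,73),(388,235),(130,265)],(290,140)); it=[0,1,2,3,4,5]
side=f([(85,122),(160,270),(198,185),(330,402),(537,350),(333,487),(432,372)],(225,205)); js=[0,1,5,4,3,6,7]
pt,ps=camera_params("top"),camera_params("side")
def res(v):
    W=world(v,local(v[3])); return np.r_[(proj(W,pt)[it]-top).ravel(),(proj(W,ps)[js]-side).ravel()]
r=least_squares(res,[550,-200,0,.2],loss="soft_l1"); v=r.x; print(v.round(3)); print(res(v).round(1).reshape(-1,2).tolist())
th=v[3]
s=observe(); Rt=R.from_quat(s["ee_rot"]).as_matrix(); print(Rt.round(3))
for t in [th,.6,1,1.25,1.4,1.57]: print(t.round(2) if t is th else t, world(v,np.array([[-120*np.cos(t),0,60+120*np.sin(t)]])).round(0))
E
```

```text
[ 603.233 -241.74     6.424    6.784]
[[-0.2, 0.2], [-0.3, -0.7], [-0.3, -0.2], [0.3, -0.2], [0.9, -0.7], [-0.7, -0.4], [-0.5, 0.5], [-0.3, -0.9], [-1.1, -2.0], [0.3, 1.1], [-0.3, -0.1], [-1.5, 1.5], [3.0, 0.4]]
[[-0.943  0.331 -0.   ]
 [ 0.331  0.943 -0.001]
 [-0.    -0.001 -1.   ]]
6.78 [[ 499. -256.  118.]]
0.6 [[ 505. -256.  128.]]
1 [[ 539. -251.  161.]]
1.25 [[ 566. -247.  174.]]
1.4 [[ 583. -245.  178.]]
1.57 [[ 603. -242.  180.]]
```

Fit: carrier at (603,-242), yaw 0.141, handle angle about 0.50, grip at (499,-256,118). I'll move there at hover height, turning the tool so the fingers close along carrier x.

Units first: shifts go in shares of 1000 mm and turns go in shares of 120 degrees. So -298 mm / 1000 = -0.298, -238 mm / 1000 = -0.238, 30 degrees / 120 = 0.25.

>>> {"name": "play_rows", "arguments": {"motion": [[0,0,0.0833,-0.06,-0.033,0,0.6],[0,0,0.1667,-0.119,-0.066,0,0.6],[0,0,0.25,-0.179,-0.1,0,0.6],[0,0,0.25,-0.238,-0.133,0,0.6],[0,0,0.25,-0.298,-0.167,0,0.6]]}}

```text
time: 0.72
position: [431.3, 400.8, 231.1]
ee_rot: [0.417, 0.909, -0.0, -0.0]
wrist_force: [1.6, 1.1, 0.0]
opening: 51.1
finger_force: 0.0
```

```bash
cat >> h.py <<'E'
def plan(P,yaw):
    "tool-frame shift to world TCP P and z-turn (deg) so tool y lies at yaw, pointing down"
    s=observe(); r=R.from_quat(s["ee_rot"]); Rt=r.as_matrix()
    Rg=np.array([[np.sin(yaw),np.cos(yaw),0],[-np.cos(yaw),np.sin(yaw),0],[0,0,-1]]).T
    Rg=np.column_stack([[-np.sin(-yaw)*-1,0,0],[0,0,0],[0,0,0]]) if 0 else None
    y=np.array([np.cos(yaw),np.sin(yaw),0]); z=np.array([0,0,-1.]); x=np.cross(y,z)
    rv=R.from_matrix(Rt.T@np.column_stack([x,y,z])).as_rotvec(degrees=True)
    print("t",round(s["time"],2),"pos",s["position"].round(1),"turn",rv.round(1),"shift",(Rt.T@(np.array(P)-s["position"])).round(1),"F",np.round(s["wrist_force"],1),"open",round(s["opening"],1),"ff",s["finger_force"])
E
sed -i '/Rg=/d' h.py
python3 -c "
from h import *
plan([500,50,230],.141)"
```

```text
t 0.72 pos [431.3 400.8 231.1] turn [-0.   0.  32.6] shift [-310.9 -176.4    1.2] F [1.6 1.1 0. ] open 51.1 ff 0.0
```

Scaled: -275 mm / 1000 = -0.275, -220 mm / 1000 = -0.22, 32.6 degrees / 120 = 0.2717.

>>> {"name": "play_rows", "arguments": {"motion": [[0,0,0.0667,-0.055,-0.031,0,0.6],[0,0,0.1333,-0.11,-0.062,0,0.6],[0,0,0.2,-0.165,-0.094,0,0.6],[0,0,0.2717,-0.22,-0.125,0,0.6],[0,0,0.2717,-0.275,-0.156,0,0.6]]}}

```text
time: 1.35
position: [490.3, 94.0, 231.2]
ee_rot: [0.656, 0.754, -0.0, 0.0]
wrist_force: [1.2, -0.5, 0.2]
opening: 51.3
finger_force: 0.0
```

```bash
python3 -c "
from h import *
plan([499,-256,230],.141)"
```

```text
t 1.35 pos [490.3  94.  231.2] turn [-0.   0.  -0.1] shift [-347.8  -39.8    1.3] F [ 1.2 -0.5  0.2] open 51.3 ff 0.0
```

Scaled: -270 mm / 1000 = -0.27, -220 mm / 1000 = -0.22.

>>> {"name": "play_rows", "arguments": {"motion": [[0,0,0,-0.055,-0.006,0,0.6],[0,0,0,-0.11,-0.012,0,0.6],[0,0,0,-0.165,-0.018,0,0.6],[0,0,0,-0.22,-0.025,0,0.6],[0,0,0,-0.27,-0.03,0,0.6]]}}

```text
time: 1.98
position: [498.1, -177.7, 231.2]
ee_rot: [0.656, 0.755, -0.0, -0.0]
wrist_force: [0.7, 0.4, -0.4]
opening: 51.1
finger_force: 0.0
```

Scaled: -50 mm / 1000 = -0.05, -30 mm / 1000 = -0.03.

>>> {"name": "play_rows", "arguments": {"motion": [[0,0,0,-0.03,-0.004,0,0.6],[0,0,0,-0.05,-0.006,0,0.6],[0,0,0,-0.05,-0.006,0,0.6],[0,0,0,-0.05,-0.006,0,0.6]]}}

```text
time: 2.48
position: [499.5, -225.0, 231.0]
ee_rot: [0.655, 0.755, 0.0, -0.0]
wrist_force: [0.8, 0.9, 1.1]
opening: 51.2
finger_force: 0.0
```

```bash
python3 - <<'E'
from h import *
plan([499,-256,230],.141)
s=observe(); im=capture("wrist"); cv2.imwrite("pics/w1.png",im[:,:,::-1])
p=camera_params("wrist"); 
T=np.eye(4);T[:3,:3]=R.from_quat(s["ee_rot"]).as_matrix();T[:3,3]=s["position"]
p["pose"]=T@p["mount"]; np.save("wp.npy",p["pose"])
v=[603.2,-241.7,.141,.501]; print(proj(world(v,local(v[3])),p).round(0).tolist())
E
```

```text
t 2.48 pos [ 499.5 -225.   231. ] turn [-0.  -0.1  0. ] shift [-30.6  -4.9   1. ] F [0.8 0.9 1.1] open 51.2 ff 0.0
[[255.0, 169.0], [256.0, 254.0], [389.0, 128.0], [373.0, 246.0], [304.0, 246.0], [310.0, 127.0], [299.0, 228.0], [340.0, 255.0]]
```

View pics/w1.png

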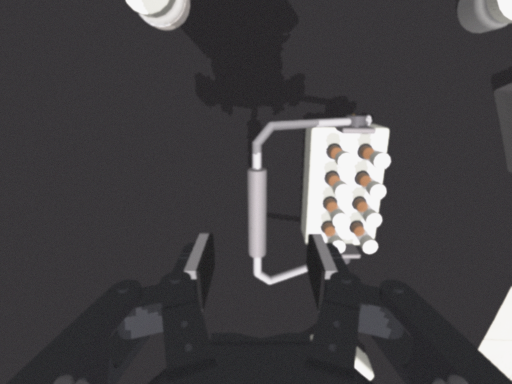

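The wrist view shows the sleeve running (258,170) to (258,257), centred between the fingers. The prediction was within 3 px, so the fit holds. Next I align and descend.

Scaled: 132 mm / 1000 = 0.132, 100 mm / 1000 = 0.1.

>>> {"name": "play_rows", "arguments": {"motion": [[0,0,0,-0.031,-0.004,0,0.6],[0,0,0,-0.031,-0.004,0.03,0.6],[0,0,0,-0.031,-0.004,0.065,0.6],[0,0,0,-0.031,-0.004,0.1,0.6],[0,0,0,-0.031,-0.004,0.132,0.6]]}}

```text
time: 3.15
position: [500.2, -255.8, 98.2]
ee_rot: [0.655, 0.756, 0.0, -0.0]
wrist_force: [0.1, -0.7, 0.5]
opening: 51.4
finger_force: 0.0
```

>>> {"name": "play_rows", "arguments": {"motion": [[0,0,0,0,0,0,0.6],[0,0,0,0,0,0,0.6]]}}

```text
time: 3.4
position: [500.6, -257.2, 100.4]
ee_rot: [0.655, 0.755, 0.0, 0.001]
wrist_force: [0.3, 0.9, 0.3]
opening: 51.3
finger_force: 0.0
```

```bash
python3 - <<'E'
from h import *
plan([499.5,-256,98],.141)
s=observe(); im=capture("wrist"); cv2.imwrite("pics/w2.png",im[:,:,::-1])
E
```

```text
t 3.4 pos [ 500.6 -257.2  100.4] turn [0.1 0.  0. ] shift [ 1.3 -0.9  2.4] F [0.3 0.9 0.3] open 51.3 ff 0.0
```

View pics/w2.png

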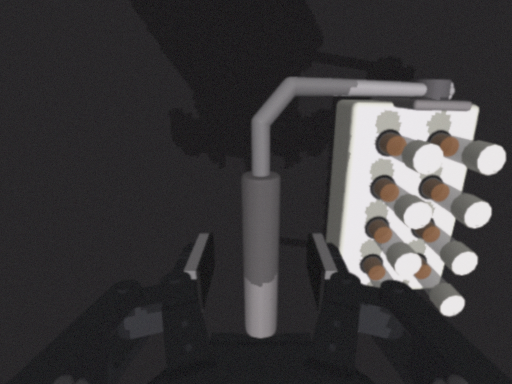

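The sleeve sits midway between the pads (column 261, pads at about 205 and 320). Now I close.

>>> {"name": "play_rows", "arguments": {"motion": [[0,0,0,0,0,0,0.3],[0,0,0,0,0,0,0.1],[0,0,0,0,0,0,0.1],[0,0,0,0,0,0,0.1]], "squeeze": 30}}

```text
time: 3.95
position: [500.2, -257.5, 99.5]
ee_rot: [0.656, 0.755, 0.0, 0.0]
wrist_force: [1.5, -0.9, -1.3]
opening: 16.9
finger_force: 29.3
```

```bash
python3 - <<'E'
from h import *
plan([499.5,-256,98],.141)
for t0 in (.5,.52):
  for t in (.65,.8,.95,1.1,1.2,1.3,1.4,1.5,1.55): print(t,[round(120*(np.cos(t0)-np.cos(t))),round(-120*(np.sin(t)-np.sin(t0)))],end=" ")
E
```

```text
t 3.95 pos [ 500.2 -257.5   99.5] turn [ 0.  0. -0.] shift [ 1.5 -0.5  1.5] F [ 1.5 -0.9 -1.3] open 16.9 ff 29.313301742076874
0.65 [10, -15] 0.8 [22, -29] 0.95 [36, -40] 1.1 [51, -49] 1.2 [62, -54] 1.3 [73, -58] 1.4 [85, -61] 1.5 [97, -62] 1.55 [103, -62] 0.65 [9, -13] 0.8 [21, -26] 0.95 [34, -38] 1.1 [50, -47] 1.2 [61, -52] 1.3 [72, -56] 1.4 [84, -59] 1.5 [96, -60] 1.55 [102, -60]
```

Grasped (opening 16.9 mm, 29 N). I'll follow the arc with the tool upright.

Scaled: -39 mm / 1000 = -0.039, 36 mm / 1000 = 0.036.

>>> {"name": "play_rows", "arguments": {"motion": [[0,0,0,0,0.01,-0.014,0.1],[0,0,0,0,0.016,-0.022,0.1],[0,0,0,0,0.022,-0.028,0.1],[0,0,0,0,0.029,-0.034,0.1],[0,0,0,0,0.036,-0.039,0.1]]}}

```text
time: 4.58
position: [529.3, -253.4, 138.3]
ee_rot: [0.657, 0.754, -0.003, -0.004]
wrist_force: [-24.3, -0.8, 20.2]
opening: 17.0
finger_force: 30.8
```

Scaled: 15 mm / 1000 = 0.015, -9 mm / 1000 = -0.009.

>>> {"name": "play_rows", "arguments": {"motion": [[0,0,0,0,0.007,-0.005,0.1],[0,0,0,0,0.015,-0.009,0.1],[0,0,0,0,0.015,-0.009,0.1]]}}

```text
time: 4.95
position: [545.7, -251.2, 149.1]
ee_rot: [0.657, 0.754, -0.002, -0.003]
wrist_force: [-21.8, 3.1, 31.6]
opening: 17.1
finger_force: 32.3
```

Wrist force is mostly radial (handle pushing the tool outward), so the path is a few mm inside the arc. I'll correct outward.

Scaled: -4 mm / 1000 = -0.004, -1 mm / 1000 = -0.001.

>>> {"name": "play_rows", "arguments": {"motion": [[0,0,0,0,-0.001,-0.004,0.1],[0,0,0,0,-0.001,-0.004,0.1]]}}

```text
time: 5.2
position: [548.5, -250.7, 151.4]
ee_rot: [0.656, 0.755, -0.0, -0.001]
wrist_force: [-5.1, -1.0, 6.3]
opening: 16.7
finger_force: 31.6
```

```bash
python3 - <<'E'
from h import *
plan([499.5,-256,98],.141)
E
```

```text
t 5.2 pos [ 548.5 -250.7  151.4] turn [-0.1 -0.  -0.1] shift [  1.6 -49.2  53.5] F [-5.1 -1.   6.3] open 16.7 ff 31.614791750907898
```

Scaled: 23 mm / 1000 = 0.023, 18 mm / 1000 = 0.018.

>>> {"name": "play_rows", "arguments": {"motion": [[0,0,0,0,0.006,-0.003,0.1],[0,0,0,0,0.012,-0.006,0.1],[0,0,0,0,0.018,-0.008,0.1],[0,0,0,0,0.023,-0.01,0.1]]}}

```text
time: 5.7
position: [569.6, -248.0, 161.6]
ee_rot: [0.656, 0.754, -0.001, -0.002]
wrist_force: [-12.0, -0.6, 9.8]
opening: 17.1
finger_force: 31.5
```

Scaled: 22 mm / 1000 = 0.022, 18 mm / 1000 = 0.018.

>>> {"name": "play_rows", "arguments": {"motion": [[0,0,0,0,0.006,-0.002,0.1],[0,0,0,0,0.012,-0.003,0.1],[0,0,0,0,0.018,-0.004,0.1],[0,0,0,0,0.022,-0.004,0.1]]}}

```text
time: 6.2
position: [594.9, -244.2, 165.7]
ee_rot: [0.656, 0.755, 0.0, 0.001]
wrist_force: [0.8, -1.4, -0.1]
opening: 16.7
finger_force: 31.0
```

```bash
python3 - <<'E'
from h import *
plan([603,-241.7,166],.141)
cv2.imwrite("pics/s2.png",cv2.resize(capture("side")[180:320,200:380,::-1],None,fx=4,fy=4,interpolation=cv2.INTER_CUBIC))
E
```

```text
t 6.2 pos [ 594.9 -244.2  165.7] turn [ 0.1  0.  -0. ] shift [ 1.4  8.3 -0.3] F [ 0.8 -1.4 -0.1] open 16.7 ff 31.015995740890503
```

View pics/s2.png

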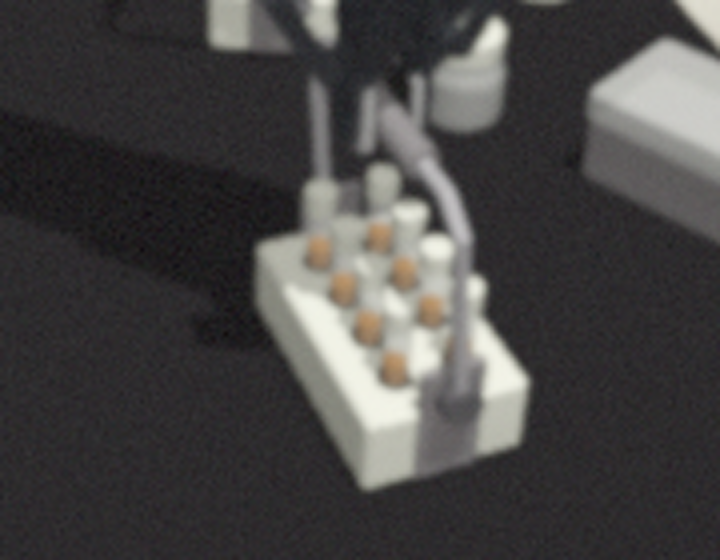

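The side view shows the handle gripped and close to upright: the rod rises almost vertically from the pivot at (460,400). By tool position the angle is about 1.50. I'll push a little further to the stop, open the fingers, and check.

Scaled: 7 mm / 1000 = 0.007, 4 mm / 1000 = 0.004.

>>> {"name": "play_rows", "arguments": {"motion": [[0,0,0,0,0.004,0,0.1],[0,0,0,0,0.007,0,0.1],[0,0,0,0,0.007,0,0.1]]}}

```text
time: 6.62
position: [601.2, -243.3, 165.7]
ee_rot: [0.656, 0.755, 0.0, 0.0]
wrist_force: [-1.3, -1.4, 6.8]
opening: 16.3
finger_force: 32.3
```

>>> {"name": "play_rows", "arguments": {"motion": [[0,0,0,0,0,0,0.35],[0,0,0,0,0,0,0.6],[0,0,0,0,0,0,0.6],[0,0,0,0,0,0,0.6],[0,0,0,0,0,0,0.6]]}}

```text
time: 7.25
position: [600.9, -243.1, 165.2]
ee_rot: [0.656, 0.755, -0.0, -0.0]
wrist_force: [0.7, -0.4, -0.1]
opening: 51.6
finger_force: 0.0
```

Scaled: -120 mm / 1000 = -0.12, -110 mm / 1000 = -0.11.

>>> {"name": "play_rows", "arguments": {"motion": [[0,0,0,0,0,-0.015,0.6],[0,0,0,0,0,-0.04,0.6],[0,0,0,0,0,-0.075,0.6],[0,0,0,0,0,-0.11,0.6],[0,0,0,0,0,-0.12,0.6]]}}

```text
time: 7.88
position: [601.7, -243.9, 288.9]
ee_rot: [0.656, 0.755, 0.001, 0.002]
wrist_force: [0.4, -0.5, -0.1]
opening: 51.2
finger_force: 0.0
```

>>> {"name": "play_rows", "arguments": {"motion": [[0,0,0,0,-0.05,0,0.6],[0,0,0,0,-0.1,0,0.6],[0,0,0,0,-0.1,0,0.6],[0,0,0,0,-0.1,0,0.6]]}}

```text
time: 8.38
position: [502.4, -256.8, 285.7]
ee_rot: [0.656, 0.755, 0.0, 0.0]
wrist_force: [0.3, 0.0, 0.0]
opening: 51.0
finger_force: 0.0
```

```bash
python3 - <<'E'
from h import *
plan([603,-241.7,166],.141)
im=capture("side"); cv2.imwrite("pics/s3.png",cv2.resize(im[80:320,180:400,::-1],None,fx=2.5,fy=2.5,interpolation=cv2.INTER_CUBIC))
v=[603.2,-241.7,.141]
for t in (1.2,1.4,1.57): print(t,((proj(world(v,local(t)),camera_params("side"))[:2]-[180,80])*2.5).round(0).tolist())
E
```

```text
t 8.38 pos [ 502.4 -256.8  285.7] turn [ 0.1 -0.  -0. ] shift [  0.8 101.6 119.8] F [0.3 0.  0. ] open 51.0 ff 0.0
1.2 [[224.0, 304.0], [270.0, 369.0]]
1.4 [[251.0, 292.0], [299.0, 355.0]]
1.57 [[274.0, 285.0], [324.0, 347.0]]
```

View pics/s3.png

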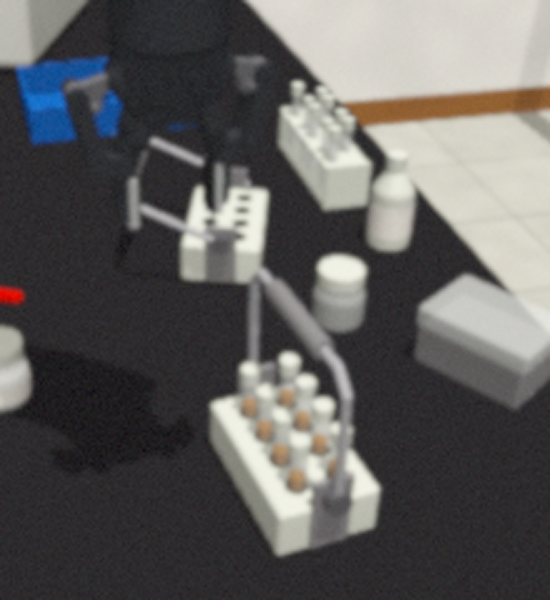

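The handle stands upright and free. The sleeve runs from about (273,285) to (324,348), which matches the 1.57 prediction of (274,285) to (324,347). The gripper is clear and the empty carrier's handle is as it was.

```bash
python3 -c "
from station import *
print(close_job())"
```

```text
the job is handed in; nothing more can be done
None
```

The loaded carrier's handle is up and latched at about 1.57 rad and the gripper has let go and is clear of it; the empty carrier's handle was left alone, and I handed the job in after about 8.4 s of robot time.

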